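Tighten the strainer basket's clamp

ROBOT

A 6-joint arm with a two-finger parallel gripper is mounted at the origin on the work surface. World frame = base frame: x ahead of the robot, y to its left, z up, the work surface at z = 0. Lengths are in m, angles in rad, forces in N, time in s.
With the tool pointing down it reaches from about 0.425 to 0.95 m from the base axis. Payload 3.5 kg.
Tool frame: the origin (TCP) lies on the centre line of the jaws, within the pads' length; the fingertips stand 14 mm ahead of it and the grasp point (between the pads) lies 5 mm behind it (ctrl.finger_overhang is the distance from the TCP to the fingertips, in m); z points along the fingers, y is the line along which they close (so a half turn about z gives the same grasp; the last joint's range is limited). The gripper opens to 85 mm and grips with 20 to 120 N. Pads are 22 mm wide; open, the fingers measure 114 mm over their backs; the gripper's body (76 mm by 85 mm) begins 54 mm behind the grasp point. The pads swing forward as they close: fully open they stand 13 mm farther back than shut.
Start: joints at [1.194, 0.286, 1.577, -0, 1.279, -0.15], TCP at [0.152, 0.658, 0.215] pointing down, gripper open.
Joint ranges: [-2.77, 2.77], [-0.9, 2.22], [0.21, 2.48], [-1.53, 4.67], [0.24, 2.81], [-2.84, 2.84]. Speed limits (rad/s): [2.79, 2.79, 3.14, 3.14, 3.14, 3.14].

INTERFACE

Orientations are given as a unit quaternion [x, y, z, w].
In Python, from plant import ctrl gives the robot as it stands.
- The arm moves only by the tool send_rows, never from a script. Its argument "moves" is text: rows parted by semicolons, each of 7 numbers parted by spaces: the turn, a rotation vector about the tool's x, y, z in units of 360 degrees (1.0 is 360 degrees), then the shift along the tool's x, y, z in units of 20 cm (1.0 is 20 cm), then the gripper's target within -1 to 1 (fully open at 1, half-way at 0, shut at -1). A call has 1 to 12 rows; each row is the pose to reach, as a shift and turn from the pose commanded when the call began, along the tool's axes at that moment, turning the shorter way round; what a row does not reach only later rows make up. A row lasts 1/8 s, in which the tool goes at most 62.5 mm and 10.7 degrees, less where a joint would pass 70% of its speed; a pose out of reach is approached as far as the arm can. A call with a number of a shift or a turn outside -1 to 1 is refused whole. A call with a gripper value outside its range is refused whole. The fingers move at their own pace and stop on an object; "newtons" is the grip in N (left out, the last holds). Time passes only in rows, so rows that repeat a pose let the fingers close. It gives the time, the measured TCP pose, the force, the opening and the grip force at its end, in the units of the state.
- ctrl.get_state(): the state, without advancing time (a new reading comes with each control period).
- ctrl.read_camera(name): name is "scene" or "top" or "wrist"; returns a dict with "image" (480x640x3 uint8, red, green, blue), "fovy" (degrees; the focal length in pixels is half the picture's height over the tangent of half this angle, whatever the lens; pixels are square), "cx", "cy" (the principal point, pixels), "extrinsics" (4x4, takes a point from camera to world coordinates). Camera axes: x right, y up, looking along -z (the intrinsics and any distortion apply to the point x, -y, -z); pixel columns grow to the right and rows downward; lengths in m; the calibration is good to about 2 mm. The wrist camera is an equidistant fisheye: a pixel r from the principal point sees the ray r / f radians off the axis. A picture is of the moment at which its call begins. There is no depth.
- ctrl.sign_off(): hands the job in; it is judged then, once.
The state is a dict: "time": time; "qpos": joint angles; "dq": joint speeds; "joint_efforts": joint torques, N m; "eef_pos": TCP position; "tcp_rot": TCP orientation; "contact_force": force on the tool from outside, world axes, zero at the start; "wrist_torque": the same for the moment, N m; "opening": opening from 0.0 (shut) to 1.0 (fully open); "finger_force": force on a finger pad.
Only numpy, scipy, OpenCV 4.12 (cv2) and the standard library are available. Lean on these libraries where they do the work, as an engineer would, in place of code of your own. Each camera call takes 0.05 s, during which the arm holds its last target. There are 200 camera calls.

TASK

Two identical clamps stand on the sink ledge; one has the strainer basket's flat tab in its jaw. On that clamp, turn the knob clockwise until the foot touches the tab (the knob's bar then lies in line with the clamp's arm), then give it one eighth of a turn more without overtightening it, and let go. Leave the basket where it stands and the other clamp's knob as it is.

Things in the scene. Friction and masses are not known exactly. Their poses are not given: they have to be found in the camera images.
- knob (a joint): Angle (rad) of the bar knob on the clamp that holds the basket's tab; vertical axis, grows clockwise seen from above. 0: bar in line with the clamp's arm, foot just touching the tab; negative: slack (starts -0.65 to -0.25); an eighth of a turn past the touch is +0.785. Stops at -0.9 and 2.2. Friction of 0.15 N m holds it where left; a little stiffer past the touch. 1 mm of screw per rad.
- knob_grip (a point): Point on that knob's axis in its bar, 90 mm above the ledge. Plain aluminium bar 56 long, 14 wide, 28 high (74 to 102 mm above the ledge), on a 22 mm hub on the dark arm (105 x 26, top at 60 mm). Turns with the knob: x along the bar, y across it, z up. The fixed clamp's place and yaw vary; the arm points away from the robot within 0.6 rad. All else of clamp and basket is under 66 mm.
- basket: Perforated steel strainer basket, 96 mm across the rim, 68 mm across the foot, 60 mm high, 0.25 kg, loose on the clamp's 4 mm base plate. Origin: centre of its underside, z up. A flat tab 30 mm wide, 4 mm thick runs along -x from its foot into the clamp's jaw, ending 102 mm from the origin; the knob's axis is about 90 mm along -x.
- spare_tip (a point): End of the bar of the other clamp's knob, on the bar's mid line, 28 mm from that knob's axis, 90 mm above the ledge. That clamp is the same, but its jaw and base plate are empty; it may be the left or the right one. Not to be turned.
Mind the look-alikes: they are no part of the job. Leave any purple or red look-alike of the basket alone.

How it is judged:
On the way:
1. the knob has been turned until the foot touches the tab (value of joint knob above -0.02 rad).
At the end, for the whole second after the job is handed in: The basket's clamp knob rests one eighth of a turn (0.785 rad, within 0.2 rad) past the touch, and the basket stands still within 15 mm of where it was (value of joint knob between 0.585 and 0.985 rad and velocity of joint knob between -0.05 and 0.05 rad/s and distance of basket from where it was at the start of the episode below 0.015 m and linear speed of basket below 0.02 m/s).
It fails at once if the other clamp's knob was turned (its bar end moved over 8 mm) (distance of spare_tip from where it was at the start of the episode above 0.008 m).
It fails at once if the knob was overtightened (more than 0.35 rad beyond the eighth of a turn) (value of joint knob above 1.135 rad).
It also fails if it takes over 29 s, if anything falls off the work surface, if the arm or the gripper's body presses on something with over 40 N, if the wrist force passes 120 N, or if a joint passes its speed limit or range.

## Working session

There is one attempt and no reset: what is moved stays moved. The work goes in short steps, Python scripts to look and compute and a tool call to move; the robot and the scene stay as the last step left them, time stands still between calls to the robot, and variables do not carry over. Pictures are saved under pics/ and viewed, at most 10 in all, crops included, and the job is handed in when it is done.

Besides the shell and the picture viewer there is one more tool, called after "Emit:" as name(argument=value, ...), one argument or row to a line, values as JSON. send_rows: Moves the arm, as the interface text tells. Its arguments: {"type":"object","properties":{"moves":{"type":"string"},"newtons":{"type":"number"}},"required":["moves"]}

```bash
mkdir -p pics; cat > h.py <<'E'
import numpy as np,cv2
from plant import ctrl
def cast(c,u,v,z):
    """pixel -> world point on plane z"""
    f=240/np.tan(np.radians(c['fovy'])/2);E=np.array(c['extrinsics'])
    d=np.array([(u-c['cx'])/f,-(v-c['cy'])/f,-1.]);d=E[:3,:3]@d;o=E[:3,3]
    return o+d*(z-o[2])/d[2]
def castfish(c,u,v,z):
    f=240/np.tan(np.radians(c['fovy'])/2);E=np.array(c['extrinsics'])
    x,y=u-c['cx'],v-c['cy'];r=np.hypot(x,y)+1e-9;t=r/f
    d=E[:3,:3]@np.array([np.sin(t)*x/r,-np.sin(t)*y/r,-np.cos(t)]);o=E[:3,3]
    return o+d*(z-o[2])/d[2]
def save(c,n):cv2.imwrite(f'pics/{n}.png',c['image'][:,:,::-1])
E
python3 - <<'E'
from h import *
import pickle
for n in('top','scene'):
    c=ctrl.read_camera(n);save(c,n+'0');pickle.dump(c,open(n+'0.pkl','wb'));print(n,c['fovy'],c['cx'],c['cy'],np.round(c['extrinsics'],3).tolist(),[k for k in c])
print(ctrl.get_state())
E
```

```text
top 43.9021592037039 320.37658588809745 233.58528176666667 [[0.019, 0.993, -0.113, 0.3], [-1.0, 0.021, 0.014, 0.126], [0.016, 0.112, 0.994, 1.349], [0.0, 0.0, 0.0, 1.0]] ['image', 'fovy', 'cx', 'cy', 'extrinsics']
scene 44.61241910776795 307.62483566664946 240.49484446927997 [[-0.351, -0.715, 0.605, 1.26], [0.936, -0.271, 0.223, 0.419], [0.004, 0.645, 0.765, 1.114], [0.0, 0.0, 0.0, 1.0]] ['image', 'fovy', 'cx', 'cy', 'extrinsics']
{'time': 0.1, 'qpos': array([ 1.19403536e+00,  2.87107838e-01,  1.57803757e+00,  2.06842248e-06,
        1.27864254e+00, -1.49963401e-01]), 'dq': array([-8.08400571e-05, -2.68012952e-03, -3.28202986e-03, -5.94844500e-04,
       -2.04950035e-03,  2.33689230e-04]), 'joint_efforts': array([-3.46223324e-04, -4.07294011e+01, -2.93699867e+01, -1.95802922e-04,
        3.43518135e-03,  6.27875522e-06]), 'eef_pos': array([0.15148729, 0.65712352, 0.21416127]), 'tcp_rot': array([ 1.13156131e-01,  9.93576613e-01, -1.05954252e-03, -2.86704459e-04]), 'contact_force': array([ 0.76710578, -0.22221556, -0.44754749]), 'wrist_torque': array([-0.03150543,  0.02988654,  0.04531252]), 'finger_force': 0.0, 'opening': 1.0023423665821831}
```

View pics/top0.png

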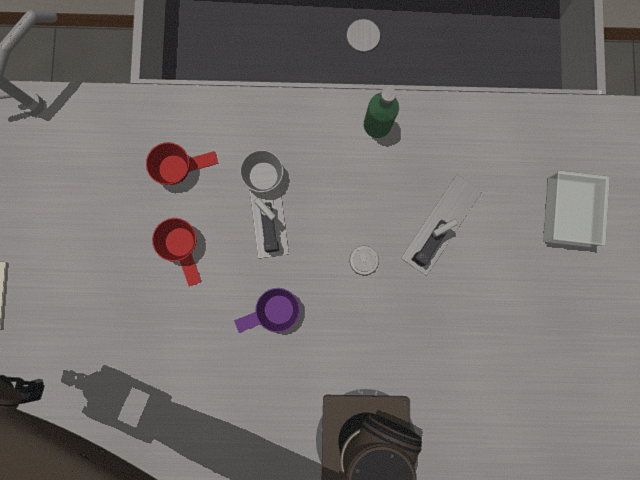

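View pics/scene0.png

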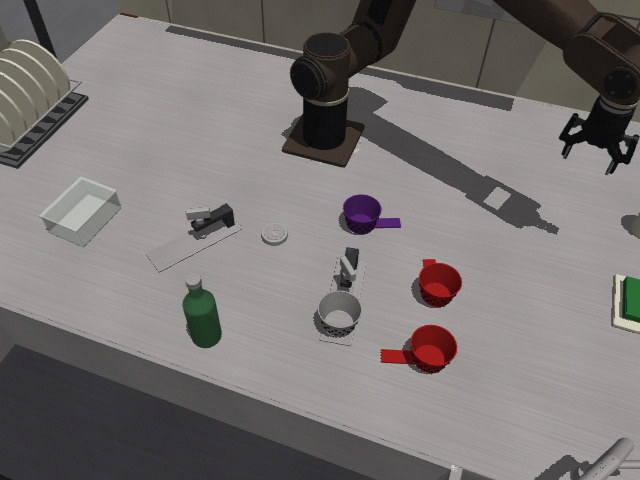

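The top view shows the basket at about (262,172) on the left clamp. Its dark arm runs from (271,250) to (266,205), and its bar knob is near (264,209). The spare clamp is on the right, with its knob at about (446,230). I'll enlarge the left knob and measure it.

```bash
python3 - <<'E'
from h import *
import pickle
T=pickle.load(open('top0.pkl','rb'));S=pickle.load(open('scene0.pkl','rb'))
a=cv2.resize(T['image'][145:265,220:310],None,fx=4.6,fy=4.6,interpolation=cv2.INTER_CUBIC)
b=cv2.resize(S['image'][235:350,310:375],None,fx=4.8,fy=4.8,interpolation=cv2.INTER_CUBIC)
o=np.zeros((560,760,3),np.uint8);o[:a.shape[0],:a.shape[1]]=a;o[:b.shape[0],430:430+b.shape[1]]=b
cv2.imwrite('pics/z.png',o[:,:,::-1])
# dark arm mask
g=T['image'][195:258,245:292].max(2)<75
cn,_=cv2.findContours(g.astype(np.uint8),cv2.RETR_EXTERNAL,cv2.CHAIN_APPROX_NONE)
c=max(cn,key=cv2.contourArea)+np.array([245,195]);print(cv2.minAreaRect(c))
for u,v in[(255,200),(273,215),(264,208)]:print(cast(T,u,v,.102))
print(cast(T,271,249,.06),cast(T,266,206,.06),cast(T,262,172,.06))
E
```

```text
((269.62310791015625, 232.484619140625), (38.82286834716797, 14.512063026428223), 82.87498474121094)
[0.51043673 0.2486651  0.102     ]
[0.47917374 0.20969305 0.102     ]
[0.4937174  0.22912429 0.102     ]
[0.41061027 0.21475539 0.06      ] [0.50474459 0.22835335 0.06      ] [0.58025485 0.23936358 0.06      ]
```

View pics/z.png

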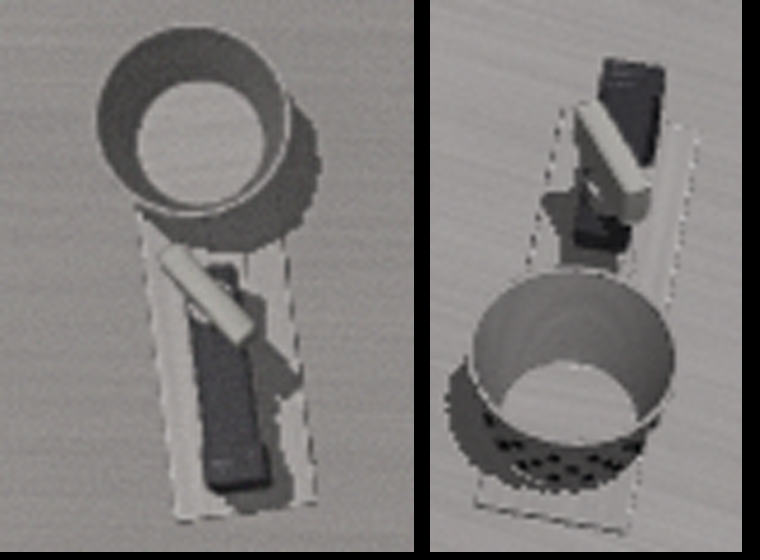

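Bar's top ends: about (257,200) and (273,217); arm yaw is about 0.14 and bar yaw about 0.77, so the knob starts near -0.63. I'll move above it.

Emit:
send_rows(
  moves="-0 0 0 -1 -0.79 0 1;0 0 0 -1 -0.79 0 1;0 0 0 -1 -0.79 0 1;0 0 0 -1 -0.79 0 1;0 0 0 -1 -0.79 0 1",
  newtons=40,
)

```text
time: 0.72
eef_pos: [0.313, 0.456, 0.215]
tcp_rot: [0.116, 0.993, -0.001, -0.0]
contact_force: [0.4, -0.1, -0.0]
opening: 1.003
finger_force: 0.0
```

Emit:
send_rows(
  moves="0 0 0 -1 -0.79 0 0.2;0 0 0 -1 -0.79 0 0.2;0 0 0 -1 -0.79 0 0.2;0 0 0 -1 -0.79 0 0.2;0 0 0 -1 -0.79 0 0.2",
)

```text
time: 1.35
eef_pos: [0.4722, 0.2578, 0.2151]
tcp_rot: [0.115, 0.993, -0.0, -0.0]
contact_force: [-0.4, -0.3, -0.4]
opening: 0.602
finger_force: 0.0
```

Emit:
send_rows(
  moves="0 0 -0.16 -0.15 -0.12 0 0.2;0 0 -0.16 -0.15 -0.12 0 0.2;0 0 -0.16 -0.15 -0.12 0 0.2;0 0 -0.16 -0.15 -0.12 0 0.2;0 0 -0.16 -0.15 -0.12 0 0.2;0 0 -0.16 -0.15 -0.12 0 0.2;0 0 -0.16 -0.15 -0.12 0 0.2;0 0 -0.16 -0.15 -0.12 0 0.2",
)

```text
time: 2.35
eef_pos: [0.4938, 0.2306, 0.2152]
tcp_rot: [-0.38, 0.925, 0.0, -0.0]
contact_force: [-0.9, -0.1, -0.5]
opening: 0.594
finger_force: 0.0
```

```bash
python3 - <<'E'
from h import *
import pickle
c=ctrl.read_camera('wrist');save(c,'w1');pickle.dump(c,open('w1.pkl','wb'));print(c['fovy'],c['cx'],c['cy'],np.round(c['extrinsics'],3).tolist())
s=ctrl.get_state();print(s['time'],s['eef_pos'],s['tcp_rot'],s['qpos'],s['opening'])
E
```

```text
65.70646984690485 324.4331905438077 237.463949618671 [[-0.703, -0.685, -0.192, 0.444], [0.712, -0.676, -0.19, 0.184], [0.001, -0.27, 0.963, 0.374], [0.0, 0.0, 0.0, 1.0]]
2.4 [0.49390244 0.23042818 0.21527846] [-3.79584336e-01  9.25157120e-01  1.27668422e-04 -1.33878220e-04] [ 2.50213024e-01 -2.40670637e-04  1.89696197e+00  2.27700872e-04
  1.24517194e+00 -2.09935012e+00] 0.6008667165491386
```

View pics/w1.png

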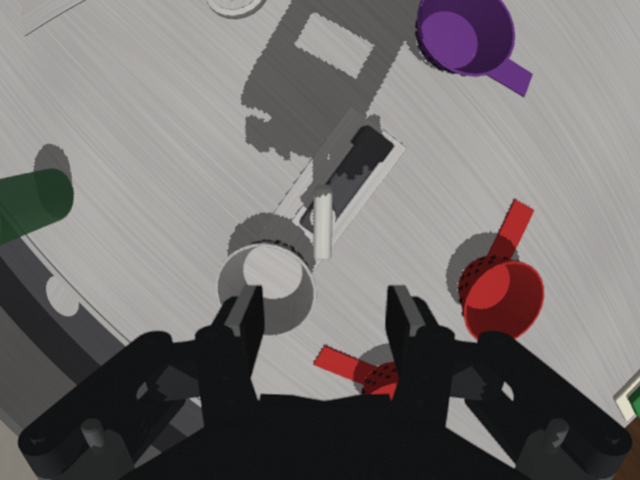

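The wrist view shows the bar at columns 315–331, rows about 190–258, nearly vertical in the image and well aligned with the jaws. I'll fit it by brightness.

```bash
python3 - <<'E'
from h import *
import pickle
c=pickle.load(open('w1.pkl','rb'));g=c['image'].mean(2)
roi=g[175:270,300:345]
for th in(185,200,210):
    m=(roi>th).astype(np.uint8);cn,_=cv2.findContours(m,0,1);k=max(cn,key=cv2.contourArea)+np.array([300,175]);print(th,cv2.minAreaRect(k),cv2.boundingRect(k))
print(g[180:266:4,323].round()); print(g[225,305:342].round())
def P(u,v,z=.102):return castfish(c,u,v,z)
w=[(323,207,261)]
for v in(190,195,200,205,250,254,258):
    print(v,P(323,v)[:2].round(4))
a=cv2.resize(c['image'][110:270,280:420],None,fx=3.7,fy=3.7,interpolation=cv2.INTER_CUBIC);cv2.imwrite('pics/w1z.png',a[:,:,::-1])
E
```

```text
185 ((322.428955078125, 225.98641967773438), (10.235194206237793, 62.220458984375), 1.3639276027679443) (317, 195, 12, 63)Traceback (most recent call last):
  File "<stdin>", line 6, in <module>
ValueError: max() iterable argument is empty
```

```bash
python3 - <<'E'
from h import *
import pickle
c=pickle.load(open('w1.pkl','rb'));g=c['image'].mean(2)
print(g[184:266:3,322].round()); print(g[225,305:342].round());print(g[250,305:342].round())
def P(u,v,z=.102):return castfish(c,u,v,z)
for v in(190,195,200,205,250,254,258):
    print(v,P(322.5,v)[:2].round(4))
# arm: long edges at z=.06
m=(c['image'].max(2)<75).astype(np.uint8)[115:235,290:405]
a=cv2.resize(c['image'][110:270,280:420],None,fx=3.7,fy=3.7,interpolation=cv2.INTER_CUBIC);cv2.imwrite('pics/w1z.png',a[:,:,::-1])
E
```

```text
[ 90.  83.  94. 104. 186. 192. 193. 193. 194. 194. 195. 194. 195. 196.
 196. 196. 196. 194. 194. 195. 194. 193. 194. 193. 193. 164. 164. 167.]
[ 71.  71.  71.  72.  71.  75.  84.  94. 107. 130. 153. 170. 182. 186.
 187. 189. 192. 196. 198. 195. 193. 191. 189. 181. 168. 153. 148. 162.
 176. 181. 182. 180. 179. 176. 174. 173. 174.]
[ 89.  91.  91.  92.  93.  91.  91.  93. 110. 138. 161. 176. 187. 189.
 189. 189. 191. 194. 194. 192. 190. 188. 184. 175. 161. 144. 146. 164.
 169. 168. 168. 167. 168. 167. 167. 167. 166.]
190 [0.4729 0.2108]
195 [0.4756 0.2134]
200 [0.4783 0.216 ]
205 [0.481  0.2187]
250 [0.5059 0.2433]
254 [0.5083 0.2455]
258 [0.5106 0.2478]
```

View pics/w1z.png

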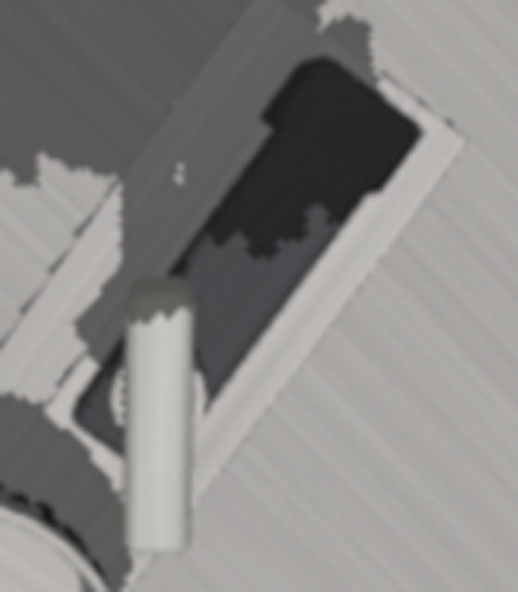

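Emit:
send_rows(
  moves="0 0 0 0.015 0 0.3 0.0;0 0 0 0.015 0 0.5 0.0;0 0 0 0.015 0 0.64 0.0;0 0 0 0.015 0 0.64 0.0;0 0 0 0.015 0 0.64 0.0;0 0 0 0.015 0 0.64 -1;0 0 0 0.015 0 0.64 -1;0 0 0 0.015 0 0.64 -1;0 0 0 0.015 0 0.64 -1;0 0 0 0.015 0 0.64 -1;0 0 0 0.015 0 0.64 -1",
  newtons=60,
)

```text
time: 3.78
eef_pos: [0.4921, 0.2276, 0.0874]
tcp_rot: [-0.379, 0.925, 0.0, -0.0]
contact_force: [-0.6, -0.2, 0.7]
opening: -0.003
finger_force: 0.0
```

```bash
python3 - <<'E'
from h import *
import pickle
c=pickle.load(open('w1.pkl','rb'));T=pickle.load(open('top0.pkl','rb'))
def yaw(f,cc,a,b,z,off,k):
    p=[f(cc,off[0]+q[0]/k,off[1]+q[1]/k,z) for q in(a,b)];d=p[1]-p[0];return np.arctan2(d[1],d[0]).round(3),p[1][:2].round(3)
print('arm R',yaw(castfish,c,(382,192),(210,410),.06,(280,110),3.7),'arm L',yaw(castfish,c,(275,130),(178,275),.06,(280,110),3.7))
print('plate R',yaw(castfish,c,(462,142),(198,508),.004,(280,110),3.7))
print('top arm L',yaw(cast,T,(205,480),(192,330),.06,(220,145),4.6),'plate L',yaw(cast,T,(178,520),(137,210),.004,(220,145),4.6),'plate R',yaw(cast,T,(316,500),(283,240),.004,(220,145),4.6))
s=ctrl.get_state();print({k:np.round(v,4) for k,v in s.items()})
E
```

```text
arm R (np.float64(0.129), array([0.488, 0.243])) arm L (np.float64(0.199), array([0.471, 0.215]))
plate R (np.float64(0.176), array([0.518, 0.271]))
top arm L (np.float64(0.116), array([0.481, 0.237])) plate L (np.float64(0.162), array([0.548, 0.271])) plate R (np.float64(0.151), array([0.535, 0.198]))
{'time': np.float64(3.775), 'qpos': array([ 0.246 ,  0.1403,  2.0007, -0.    ,  1.0007, -2.1033]), 'dq': array([-0.0011, -0.0022, -0.0004, -0.0018,  0.0019,  0.0003]), 'joint_efforts': array([ 1.30000e-03, -3.10566e+01, -2.54430e+01, -2.00000e-04,
        5.00000e-04,  0.00000e+00]), 'eef_pos': array([0.4921, 0.2276, 0.0874]), 'tcp_rot': array([-3.795e-01,  9.252e-01,  0.000e+00, -1.000e-04]), 'contact_force': array([-0.5911, -0.1846,  0.7299]), 'wrist_torque': array([-0.0038,  0.0036, -0.0111]), 'finger_force': np.float64(0.0), 'opening': np.float64(-0.003)}
```

The fingers shut completely, so they missed the bar. I'll look before doing anything else.

```bash
python3 - <<'E'
from h import *
import pickle
c=ctrl.read_camera('wrist');T=ctrl.read_camera('scene');pickle.dump((c,T),open('m.pkl','wb'))
a=cv2.resize(c['image'],(400,300));a=c['image'][140:460,130:530];b=cv2.resize(T['image'][200:350,290:390],None,fx=3.8,fy=3.8,interpolation=cv2.INTER_CUBIC)
o=np.zeros((580,790,3),np.uint8);o[:320,:400]=a;o[:570,405:785]=b
cv2.imwrite('pics/m.png',o[:,:,::-1])
E
```

```text
(no output)
```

View pics/m.png

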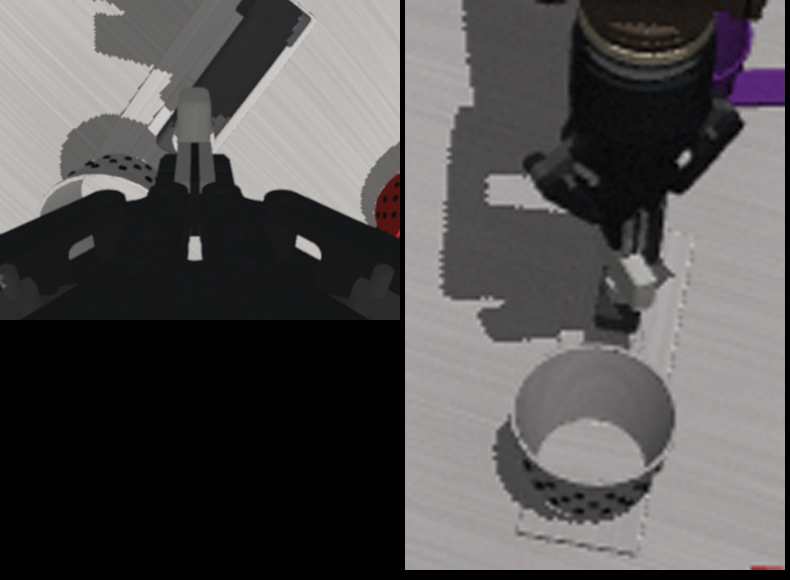

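The wrist crop shows the bar's near end at full-image (325,235), with the two pads straddling or covering the rest of it. The scene view shows the fingers right at the bar. I'll check this by projection and a zoom.

```bash
python3 - <<'E'
from h import *
import pickle
c,T=pickle.load(open('m.pkl','rb'))
def proj(c,p,fish):
    f=240/np.tan(np.radians(c['fovy'])/2);E=np.array(c['extrinsics']);q=E[:3,:3].T@(np.array(p)-E[:3,3]);x,y,z=q[0],-q[1],-q[2]
    r=np.hypot(x,y);k=f*np.arctan2(r,z)/r if fish else f/z
    return np.round([c['cx']+k*x,c['cy']+k*y],1)
n=np.array([-.702,.711,0]);t=np.array([.711,.702,0]);k=np.array([.4915,.2287,0])
for nm,p in dict(tcp=[.4921,.2276,.0874],tip=[.4921,.2276,.0734],near=k-t*.028+[0,0,.102],far=k+t*.028+[0,0,.102],pl=k+n*.007+[0,0,.102],pr=k-n*.007+[0,0,.102]).items():print(nm,proj(c,p,1),proj(T,p,0))
a=cv2.resize(c['image'][210:420,250:400],None,fx=2.8,fy=2.8,interpolation=cv2.INTER_CUBIC);b=cv2.resize(T['image'][235:300,325:375],None,fx=7,fy=7,interpolation=cv2.INTER_CUBIC)
o=np.zeros((590,790,3),np.uint8);o[:a.shape[0],:a.shape[1]]=a;o[:b.shape[0],430:430+b.shape[1]]=b
o=np.clip(o*1.6,0,255)
cv2.imwrite('pics/m2.png',o[:,:,::-1])
s=ctrl.get_state();print(s['time'],s['opening'],s['finger_force'],s['eef_pos'])
E
```

```text
tcp [320.4 287.7] [346.3 268.1]
tip [320.7 276.6] [345.9 271.9]
near [322.8 239.1] [341.5 254.8]
far [323.  356.1] [353.  273.3]
pl [339.3 301.9] [350.  262.9]
pr [306.6 301.9] [344.3 265. ]
3.875 0.00024692483352465266 0.0 [0.49212354 0.22761994 0.08738513][ WARN:0@0.371] global loadsave.cpp:1063 imwrite_ Unsupported depth image for selected encoder is fallbacked to CV_8U.
```

View pics/m2.png

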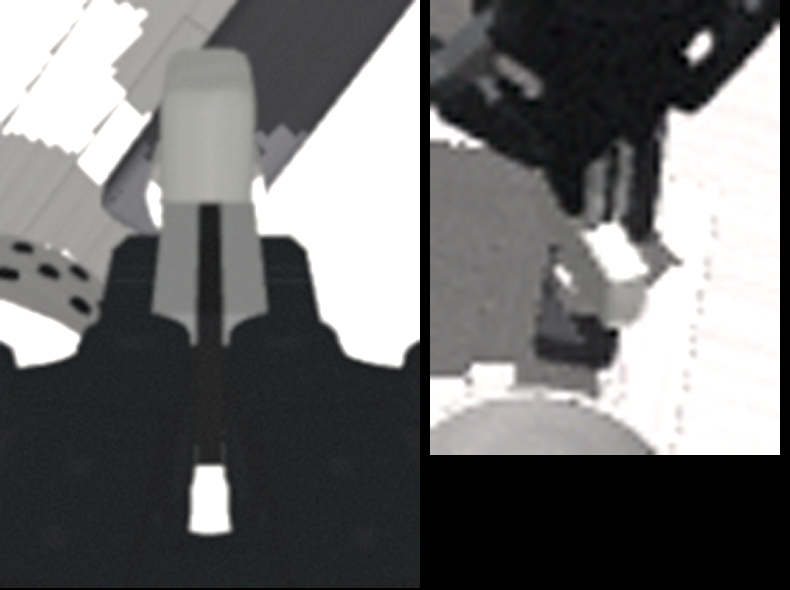

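The pads look shut just above the bar's top: no finger runs down the bar's visible side in the scene view. I'll triangulate the tip and check the overhang.

```bash
python3 - <<'E'
from h import *
import pickle
c,T=pickle.load(open('m.pkl','rb'));c1=pickle.load(open('w1.pkl','rb'));T0=pickle.load(open('top0.pkl','rb'));S0=pickle.load(open('scene0.pkl','rb'))
def ray(fn,c,u,v):
    o=np.array(c['extrinsics'])[:3,3];p=fn(c,u,v,0.);return o,(p-o)/np.linalg.norm(p-o)
def tri(rs):
    A=sum(np.eye(3)-np.outer(d,d) for o,d in rs);b=sum((np.eye(3)-np.outer(d,d))@o for o,d in rs);p=np.linalg.solve(A,b);return p.round(4),[float(np.linalg.norm(np.cross(p-o,d)).round(4)) for o,d in rs]
print('overhang',ctrl.finger_overhang)
print('tip',tri([ray(castfish,c,324.3,282.5),ray(cast,T,350.3,266.4)]))
# bar top far end (toward +x+y) and near end: top, scene, wrist1
print('far',tri([ray(cast,T0,257,199.8),ray(cast,S0,310+(633-430)/4.8,235+185/4.8)]),tri([ray(castfish,c1,323,258.3),ray(cast,S0,310+(633-430)/4.8,235+185/4.8)]))
print('near',tri([ray(cast,T0,273.3,217.4),ray(cast,S0,310+(590-430)/4.8,235+105/4.8)]))
print('w1 far in top',cast(T0,257,199.8,.102),castfish(c1,323,258.3,.102))
print(np.round(c['extrinsics'],4).tolist())
E
```

```text
overhang 0.014
tip (array([0.4872, 0.2309, 0.088 ]), [0.0043, 0.0043])
far (array([0.5111, 0.2457, 0.0995]), [0.0011, 0.0011]) (array([0.5111, 0.2477, 0.1006]), [0.0009, 0.0009])
near (array([0.4738, 0.2115, 0.0986]), [0.0025, 0.0025])
w1 far in top [0.51095777 0.24444976 0.102     ] [0.51047711 0.24827888 0.102     ]
[[-0.7024, -0.6854, -0.192, 0.4419], [0.7118, -0.6762, -0.1899, 0.1806], [0.0003, -0.2701, 0.9628, 0.2461], [0.0, 0.0, 0.0, 1.0]]
```

Working: in both wrist views and the scene view, the fingertips come out at z≈0.107, about 34 mm higher than the stated overhang implies. The bar's top triangulates to about 0.10, as specified. So the fingers shut just above the bar. I'll open, go 26 mm lower and close again, watching the force.

Emit:
send_rows(
  moves="0 0 0 0 0 -0.05 0.0;0 0 0 0 0 -0.05 0.0;0 0 0 0 0 -0.05 0.0;0 0 0 0 0 -0.05 0.0;0 0 0 0 0 0.05 0.0;0 0 0 0 0 0.13 0.0;0 0 0 0 0 0.13 0.0",
  newtons=60,
)

```text
time: 4.75
eef_pos: [0.4906, 0.2272, 0.0595]
tcp_rot: [-0.38, 0.925, 0.0, -0.002]
contact_force: [0.2, -1.3, 0.0]
opening: 0.5
finger_force: 0.0
```

Emit:
send_rows(
  moves="0 0 0 0 0 0 -1;0 0 0 0 0 0 -1;0 0 0 0 0 0 -1;0 0 0 0 0 0 -1;0 0 0 0 0 0 -1;0 0 0 0 0 0 -1",
  newtons=60,
)

```text
time: 5.5
eef_pos: [0.4929, 0.2276, 0.0623]
tcp_rot: [-0.38, 0.925, -0.0, 0.001]
contact_force: [1.4, -1.9, 5.0]
opening: 0.154
finger_force: 61.0
```

It has gripped the bar: opening 0.154 is about 13 mm. Now I'll turn clockwise (tool +z), first to about the touch and then on.

Emit:
send_rows(
  moves="0 0 0.025 0 0 0 -1;0 0 0.05 0 0 0 -1;0 0 0.075 0 0 0 -1;0 0 0.1 0 0 0 -1;0 0 0.1 0 0 0 -1;0 0 0.1 0 0 0 -1",
)

```text
time: 6.25
eef_pos: [0.4926, 0.2283, 0.0623]
tcp_rot: [-0.075, 0.997, 0.001, 0.001]
contact_force: [-0.2, 0.3, 5.1]
opening: 0.148
finger_force: 61.2
```

```bash
python3 - <<'E'
from h import *
s=ctrl.get_state();print({k:np.round(v,4) for k,v in s.items()})
E
```

```text
{'time': np.float64(6.25), 'qpos': array([ 2.4650e-01,  1.7840e-01,  2.0111e+00,  1.5000e-03,  9.5080e-01,
       -1.4744e+00]), 'dq': array([-0.0007, -0.0002, -0.0002, -0.0007,  0.001 ,  0.    ]), 'joint_efforts': array([ -0.0711, -28.7803, -22.3293,  -0.129 ,  -0.1236,  -0.147 ]), 'eef_pos': array([0.4926, 0.2283, 0.0623]), 'tcp_rot': array([-7.450e-02,  9.972e-01,  7.000e-04,  5.000e-04]), 'contact_force': array([-0.2386,  0.3118,  5.1384]), 'wrist_torque': array([ 0.0103,  0.0596, -0.074 ]), 'finger_force': np.float64(61.2004), 'opening': np.float64(0.1475)}
```

Emit:
send_rows(
  moves="0 0 0.025 0 0 0 -1;0 0 0.05 0 0 0 -1;0 0 0.075 0 0 0 -1;0 0 0.1 0 0 0 -1;0 0 0.125 0 0 0 -1;0 0 0.125 0 0 0 -1;0 0 0.125 0 0 0 -1;0 0 0.125 0 0 0 -1",
)

```text
time: 7.25
eef_pos: [0.4929, 0.2292, 0.0623]
tcp_rot: [0.312, 0.95, 0.002, 0.0]
contact_force: [0.6, 5.9, 4.6]
opening: 0.149
finger_force: 61.0
```

Emit:
send_rows(
  moves="0 0 0 0 0 0 0.0;0 0 0 0 0 0 0.0;0 0 0 0 0 0 0.0;0 0 0 0 0 0 0.0;0 0 0 0 0 -0.3 0.0;0 0 0 0 0 -0.65 0.0;0 0 0 0 0 -0.8 0.0;0 0 0 0 0 -0.8 0.0",
)

```text
time: 8.25
eef_pos: [0.4944, 0.2281, 0.2262]
tcp_rot: [0.312, 0.95, 0.002, 0.004]
contact_force: [-0.1, 0.9, -0.9]
opening: 0.498
finger_force: 0.0
```

```bash
python3 - <<'E'
from h import *
import pickle
c=ctrl.read_camera('wrist');pickle.dump(c,open('w2.pkl','wb'))
s=ctrl.get_state();print(s['eef_pos'],s['tcp_rot'],s['time'])
a=cv2.resize(c['image'][100:280,230:430],None,fx=3.3,fy=3.3,interpolation=cv2.INTER_CUBIC);cv2.imwrite('pics/f.png',a[:,:,::-1])
E
```

```text
[0.49295083 0.22774141 0.22317517] [3.12205772e-01 9.50012826e-01 8.94976954e-04 1.54470419e-03] 8.3
```

View pics/f.png

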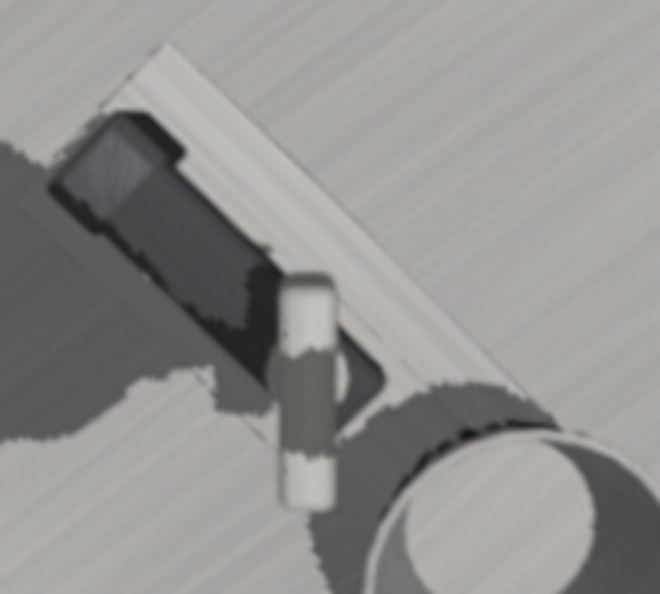

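The bar now lies turned well past the arm line: it is at (283–335, 280–510) in the crop, with the arm on the diagonal. I'll measure the angle and check the basket.

```bash
python3 - <<'E'
from h import *
import pickle
c=pickle.load(open('w2.pkl','rb'))
def yaw(a,b,z):
    p=[castfish(c,230+q[0]/3.3,100+q[1]/3.3,z) for q in(a,b)];d=p[1]-p[0];return round(float(np.arctan2(d[1],d[0])),3)
print('bar',yaw((283,290),(281,500),.102),yaw((336,290),(334,500),.102))
print('plate',yaw((168,45),(530,392),.004),'armR',yaw((180,170),(275,262),.06),'armL',yaw((108,232),(262,382),.06))
T0=pickle.load(open('top0.pkl','rb'))['image'];T=ctrl.read_camera('scene')['image'];S0=pickle.load(open('scene0.pkl','rb'))['image']
r=cv2.matchTemplate(T[285:360,310:375],S0[295:345,318:365],cv2.TM_CCOEFF_NORMED);_,v,_,l=cv2.minMaxLoc(r);print('basket shift px',l[0]-8,l[1]-10,v)
E
```

```text
bar -0.65 -0.639
plate 0.171 armR 0.153 armL 0.144
basket shift px 0 0 0.9945011734962463
```

The knob measures 0.80 rad past the touch and the basket hasn't moved.

```bash
python3 -c "
from plant import ctrl
print(ctrl.sign_off())"
```

```text
the job is handed in; nothing more can be done
None
```

The basket clamp's knob is at about +0.80 rad by camera (target 0.785) and released; the basket shows no shift, the spare clamp wasn't approached, and the job was handed in at about 8 s, with no verdict shown.

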